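# Pass the gauge-block tray through the sprung gate

## Robot

A 6-joint arm with a two-finger parallel gripper is mounted at the origin on a cart in front of the work surface, level with it; the furniture and walls round the work are solid. World frame = base frame: x ahead of the robot, y to its left, z up, the work surface at z = 0. Lengths are in m, angles in rad, forces in N, time in s.
With the tool pointing down it reaches from about 0.35 to 0.775 m from the base axis. Payload 5.5 kg.
Tool frame: the origin (TCP) lies midway between the tips of the shut fingers; the grasp point (between the pads) lies 19 mm behind it; z points along the fingers, y is the line along which they close (so a half turn about z gives the same grasp; the last joint's range is limited). The gripper opens to 85 mm and grips with 20 to 120 N. Pads are 22 mm wide; open, the fingers measure 114 mm over their backs; the gripper's body (76 mm by 85 mm) begins 54 mm behind the grasp point. The pads swing forward as they close: fully open they stand 13 mm farther back than shut.
Start: joints at [-1.329, 0.313, 0.046, 1.304, 0, 1.431], TCP at [0.214, -0.534, 0.231] pointing down, gripper open.
Joint ranges: [-2.76, 2.76], [-0.86, 1.69], [-1.03, 1.26], [-2.2, 2.34], [-1.47, 1.5], [-3.14, 3.14]. Speed limits (rad/s): [2.57, 2.57, 3.14, 3.14, 3.14, 3.14].

## Interface

Orientations are given as a unit quaternion [w, x, y, z].
In Python, from workcell import telemetry, imaging, env gives the robot as it stands. The module is installed in compiled form; this text tells all that it offers.
- The arm moves only by the tool step_arm, never from a script. Its argument "moves" is a list of rows, each a list of 3 entries, a list of its own where there are three numbers: the shift along the tool's x, y, z in mm, then the turn, a rotation vector about the tool's x, y, z in rad, then the finger opening in mm, from 0 to 85.4. A call has 1 to 8 rows; each row is the pose to reach, as a shift and turn from the pose commanded when the call began, along the tool's axes at that moment; what a row does not reach only later rows make up. A row lasts 1/12 s, in which the tool goes at most 41.7 mm and 7.16 degrees, less where a joint would pass 70% of its speed; a pose out of reach is approached as far as the arm can. A call with a gripper value outside its range is refused whole. The fingers move at their own pace and stop on an object; "grip_force" is the grip in N (left out, the last holds). Time passes only in rows, so rows that repeat a pose let the fingers close. It gives the time, the measured TCP pose, the force, the opening and the grip force at its end, in the units of the state.
- telemetry.get_state(): the state, without advancing time (a new reading comes with each control period).
- imaging.read_camera(name): name is "scene" or "top" or "wrist"; returns the picture (420x560x3 uint8, red, green, blue); there is no depth.
- imaging.camera_params(name): a dict with "camera_matrix" (3x3 intrinsics, pixels), "pose" (4x4, takes a point from camera to world coordinates). Camera axes: x right, y up, looking along -z (the intrinsics and any distortion apply to the point x, -y, -z); pixel columns grow to the right and rows downward; lengths in m; the calibration is good to about 2 mm. A picture is of the moment at which its call begins: read the wrist's pose just before it. camera_params takes no time and is no camera call; for the wrist camera it gives the pose at the moment of the call.
- env.hand_in(): hands the job in; it is judged then, once.
The state is a dict: "clock": time; "joint_pos": joint angles; "qvel": joint speeds; "tau": joint torques, N m; "tcp_pos": TCP position; "orientation": TCP orientation; "wrist_force": force on the tool from outside, world axes, zero at the start; "ft_torque": the same for the moment, N m; "finger_gap": finger opening in m; "grip_force": force on a finger pad.
Only numpy, scipy, OpenCV 4.12 (cv2) and the standard library are available. Lean on these libraries where they do the work, as an engineer would, in place of code of your own. Each camera call takes 0.05 s, during which the arm holds its last target. There are 200 camera calls.

## Task

Hold the sprung gate of the tray lane down by pressing its long hinged plate with a fingertip and, keeping it down, push the tray of gauge blocks along the lane with another finger until the whole tray is past the gate; then let go so that the gate springs up again behind it. Slide the tray gently on the deck without lifting it, never let the gate and the tray bear on each other, do not touch the gauge blocks or let them fall over, and leave the other gauges on the table alone.

Things in the scene. Friction and masses are not known exactly. Their poses are not given: they have to be found in the camera images.
- lane: Tray lane (chute) fixed on the table: flat aluminium deck, top 50 mm above the table, 72 mm wide, open entry at its -y end. Origin: on the table, mid-width, straight under the gate. Local +y is the push direction (roughly to the robot's left), +x points across the lane to its far side (away from the robot), z up. The deck runs from y -228 to +152 mm; 60 mm between its two guides.
- near_guide (a point): Middle of the top edge of the lane's near guide, upstream of the gate. This guide is a straight steel strip at lane x -34 to -30 mm, only 12 mm high above the deck, cut through at the gate. The far guide, at lane x +30 to +34 mm, stands 22 mm above the deck.
- end_stop (a point): Middle of the rubber face of the stop, 18 mm high, that closes the lane at lane y +144 mm. A tray wholly past the gate fits between gate and stop with some 30 mm to spare along the lane; it need not touch the stop.
- gate (a joint): Sprung gate, rad: 0 = up (lane barred), 0.36 = pressed fully down on its stop. Its blade, 5.6 mm thick (lane y -2.8 to +2.8), comes up through a slot across the deck (lane x -45 to +11 mm) to 15 mm above the deck and is wholly under the deck above 0.26 rad. Pressing mid-plate takes about 3 N at first, 6 N fully down; it springs up when let go. Pushing along the lane cannot move it.
- hinge_line (a point): Point on the axis of the gate's piano hinge, which lies parallel to the lane at lane x -88 mm, 50.5 mm above the table; this point is at lane y -93 mm. Plate and blade turn about it as one piece: plate pressed down, blade down.
- press_plate (a point): On the top face of the gate's press plate, lane y -93 mm, 33 mm from the hinge. Smooth steel strip on the robot's side of the lane, 3 mm thick, lane y -227 to +41, x -85 to -39 mm, same section all along. Up, it slopes: free edge (lane side) 69 mm, this point 64 mm above the table. Fully down: level, top 52 mm (2 mm above the deck). A fingertip can slide along it holding the gate down.
- gate_top (a point): Middle of the top edge of the gate's blade: 65 mm above the table when the gate is up, below the deck when it is held down.
- tray: Dark open tray, 52 mm wide (its x), 110 mm long (its y), end and side walls 14 mm high and 2 to 3 mm thick, 0.1 to 0.17 kg empty. It stands on the deck between the guides upstream of the gate, its y axis along the lane's y; origin: centre of its underside. Its rear end (-y) is where it is pushed; its front end starts 13 to 48 mm before the gate.
- gauge_block_1: Steel gauge block 30 x 10 x 35 mm (its x, y, z), loose, standing on end in the front half of the tray, its 30 mm side along the lane, on the near (robot's) side of its neighbour; origin: centre of its underside. Its top is 37 mm above the deck.
- gauge_block_2: Steel gauge block 30 x 12 x 35 mm, loose, standing beside the 10 mm one on its far side, its 30 mm side along the lane; origin: centre of its underside.
- gauge_block_3: Steel gauge block 30 x 20 x 35 mm (its x, y, z), loose, standing across the middle of the tray behind the other two, about 25 mm clear or more of the tray's rear wall; origin: centre of its underside.
- micrometer: Outside micrometer, 55 x 158 x 20 mm, lying flat on the table behind the lane; bystander. Origin: centre of its underside.
- vee_block: Ground steel vee block, 34 x 45 x 36 mm, standing on the table behind the lane; bystander. Origin: centre of its underside.
- ring_gauge: Steel ring gauge, 64 mm across and 20 mm high, lying on the table behind the lane; bystander. Origin: centre of its underside.
Not all that is in view belongs to the job. Several things have the shape of the gauge_block_3; the one meant has the colours described above.

How it is judged:
On the way, in this order (a step that is already met when the one before it is completed fails the run):
1. A finger holds the gate down while the front of the tray slides over it (value of joint gate above 0.26 rad and contact force between the fingers and gate above 0.5 N and y of tray in the frame of lane between -0.045 and 0.02 m), for 0.05 s.
2. The whole tray is past the gate, the finger still holding the gate down (value of joint gate above 0.26 rad and contact force between the fingers and gate above 0.5 N and y of tray in the frame of lane above 0.0585 m), for 0.05 s.
At the end, for the whole second after the job is handed in: The whole tray lies flat on the deck between gate and end stop (its rear end at least 3 mm past the middle of the gate), at rest; the gate has sprung up behind it (joint below 0.03 rad); all three gauge blocks stand upright on the tray's floor (y of tray in the frame of lane above 0.058 m and z of tray in the frame of lane between 0.046 and 0.054 m and angle between the y axis of tray and the y axis of lane, either way round below 0.12 rad and value of joint gate below 0.03 rad and linear speed of tray below 0.01 m/s and angle between each of gauge_block_1, gauge_block_2, gauge_block_3's own z axis and vertical below 0.15 rad and horizontal distance between each of gauge_block_1, gauge_block_2, gauge_block_3 and tray below 0.052 m and z of each of gauge_block_1, gauge_block_2, gauge_block_3 in the frame of tray below 0.006 m); the robot touches nothing.
It fails at once if The tray is lifted (8 mm) or tipped (z of tray in the frame of lane above 0.058 m or angle between tray's own z axis and vertical above 0.12 rad).
It fails at once if Gate and tray bear on each other (over 1 N) (contact force between gate and tray above 1 N).
It fails at once if A gauge block is touched by the robot (contact force between any of the fingers, the arm and gauge_block_1 above 0.5 N or contact force between any of the fingers, the arm and gauge_block_2 above 0.5 N or contact force between any of the fingers, the arm and gauge_block_3 above 0.5 N).
It fails at once if A gauge block falls over or is lifted (angle between any of gauge_block_1, gauge_block_2, gauge_block_3's own z axis and vertical above 0.4 rad or z of any of gauge_block_1, gauge_block_2, gauge_block_3 in the frame of lane above 0.064 m).
It fails at once if A gauge lying behind the lane is disturbed (15 mm) (distance of any of micrometer, vee_block, ring_gauge from where it was at the start of the episode above 0.015 m).
It also fails if it takes over 48 s, if anything falls off the work surface, if the arm or the gripper's body presses on something with over 40 N, if the wrist force passes 120 N, or if a joint passes its speed limit or range.

## Working session

There is one attempt and no reset: what is moved stays moved. The work goes in short steps, Python scripts to look and compute and a tool call to move; the robot and the scene stay as the last step left them, time stands still between calls to the robot, and variables do not carry over. Pictures are saved under pics/ and viewed, at most 11 in all, crops included, and the job is handed in when it is done.

Besides the shell and the picture viewer there is one more tool, called after "Emit:" by a JSON object that holds its "op" and its "data". step_arm: Moves the arm, as the interface text tells. Its arguments: {"type":"object","properties":{"moves":{"type":"array"},"grip_force":{"type":"number"}},"required":["moves"]}

```bash
mkdir -p pics
python3 - <<'E'
from workcell import telemetry, imaging
import cv2
s=telemetry.get_state(); print(s['clock'],s['tcp_pos'],s['orientation'],s['finger_gap'],s['wrist_force'])
for n in ['top','scene']:
    im=imaging.read_camera(n); cv2.imwrite(f'pics/{n}0.png',im[:,:,::-1]); p=imaging.camera_params(n); print(n,p)
E
```

```text
0.0 [ 0.21409464 -0.53311083  0.23040788] [-9.06493940e-04  9.81837071e-01  1.89723854e-01 -5.45258983e-05] 0.08516086250247518 [0.45564004 0.07190971 0.49836528]
top {'camera_matrix': array([[472.45452158,   0.        , 276.75062233],
       [  0.        , 472.45452158, 213.46113579],
       [  0.        ,   0.        ,   1.        ]]), 'pose': array([[ 0.01809507,  0.99259907, -0.12008183,  0.42925893],
       [-0.99957398,  0.02071018,  0.0205655 , -0.20320569],
       [ 0.02290022,  0.11965853,  0.99255096,  0.99785564],
       [ 0.        ,  0.        ,  0.        ,  1.        ]])}
scene {'camera_matrix': array([[459.54788765,   0.        , 279.6442449 ],
       [  0.        , 459.54788765, 201.71090796],
       [  0.        ,   0.        ,   1.        ]]), 'pose': array([[ 0.6245308 ,  0.31611735, -0.71416462, -0.21015093],
       [-0.78094949,  0.24235085, -0.57565958, -0.82506321],
       [-0.00889758,  0.91724364,  0.39822725,  0.50091998],
       [ 0.        ,  0.        ,  0.        ,  1.        ]])}
```

View pics/top0.png

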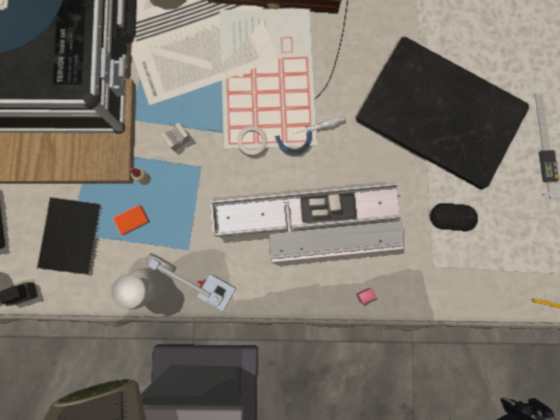

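View pics/scene0.png

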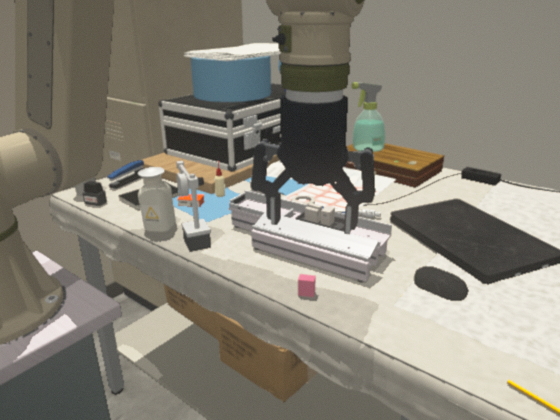

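The top view shows the lane from about (213,215) to (402,205), the gate at about (288,215), the tray at about (328,207), and the press plate along (270,245)–(403,238). Decoys that could pass for block 3: the red block (130,219), the pink cube (367,296) and the vee block (177,137). The real block 3 is the steel block in the tray at about (335,203). Next, a close crop.

Run:
```python
import cv2
im=cv2.imread('pics/top0.png')[175:270,205:410]
cv2.imwrite('pics/crop1.png',cv2.resize(im,None,fx=3.9,fy=3.9,interpolation=cv2.INTER_CUBIC))
```

```text
(no output)
```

View pics/crop1.png

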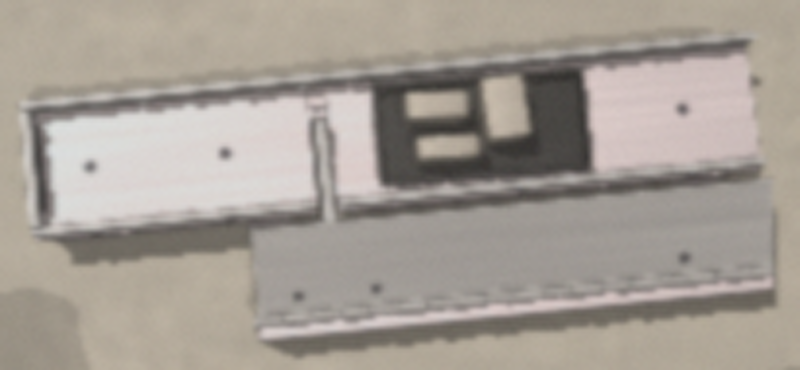

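The crop shows the dark tray with rim corners (375,85), (583,70), (590,172), (382,185). The three steel blocks are inside it, the larger one being block 3 at (505,108). The gate blade runs (320,115)–(330,220), and the plate's free edge runs (252,230)–(770,182).

```bash
cat > h.py <<'E'
import numpy as np
from workcell import imaging
def ray(n,u,v,z,p=None):
    p=p or imaging.camera_params(n); K=p['camera_matrix'];T=p['pose']
    d=np.linalg.inv(K)@[u,v,1]; d=T[:3,:3]@[d[0],-d[1],-d[2]]; o=T[:3,3]
    return o+d*(z-o[2])/d[2]
E
python3 - <<'E'
from h import *
P=dict(plFreeL=(252,230,.069),plFreeR=(770,182,.069),ngL=(33,233,.062),ngR=(765,163,.062),fgL=(22,103,.072),fgR=(748,40,.072),
gFar=(320,115,.065),gNear=(330,218,.065),tFL=(375,85,.064),tRL=(583,70,.064),tRN=(590,172,.064),tFN=(382,185,.064))
Q={k:ray('top',205+a/3.9,175+b/3.9,z) for k,(a,b,z) in P.items()}
for k,q in Q.items(): print(k,q.round(4))
dirs=[Q[a+'L']-Q[a+'R'] for a in('plFree','ng','fg')]
for d in dirs: print(np.hypot(d[0],d[1]),np.arctan2(-d[0],d[1]))
th=np.mean([np.arctan2(-d[0],d[1]) for d in dirs])
ex=np.array([np.cos(th),np.sin(th)]);ey=np.array([-np.sin(th),np.cos(th)])
for k,q in Q.items(): print(k,'x %.4f y %.4f'%(q[:2]@ex,q[:2]@ey))
print(th)
E
```

```text
plFreeL [ 0.5006 -0.2091  0.069 ]
plFreeR [ 0.5304 -0.4727  0.069 ]
ngL [ 0.4975 -0.0981  0.062 ]
ngR [ 0.541  -0.4723  0.062 ]
fgL [ 0.5625 -0.0914  0.072 ]
fgR [ 0.6031 -0.4615  0.072 ]
gFar [ 0.5606 -0.2428  0.065 ]
gNear [ 0.5079 -0.2487  0.065 ]
tFL [ 0.5769 -0.2708  0.064 ]
tRL [ 0.587 -0.378  0.064]
tRN [ 0.5342 -0.3815  0.064 ]
tFN [ 0.5253 -0.275   0.064 ]
0.26526914266847296 0.11244959036144735
0.3767069811762827 0.11572697795743217
0.37229765826638805 0.10926755556579854
plFreeL x 0.4740 y -0.2640
plFreeR x 0.4740 y -0.5293
ngL x 0.4833 y -0.1533
ngR x 0.4845 y -0.5300
fgL x 0.5487 y -0.1540
fgR x 0.5475 y -0.5263
gFar x 0.5298 y -0.3041
gNear x 0.4767 y -0.3041
tFL x 0.5428 y -0.3339
tRL x 0.5409 y -0.4415
tRN x 0.4880 y -0.4391
tFN x 0.4912 y -0.3322
0.11248137462822601
```

Emit:
{"op": "step_arm", "data": {"moves": [[[25,0,4],[0,0,-0.11],50],[[60,0,8],[0,0,-0.22],50],[[95,0,12],[0,0,-0.33],50],[[130,1,16],[0,0,-0.44],50],[[165,1,20],[0,0,-0.55],50],[[200,2,24],[0,0,-0.66],50],[[230,2,27],[0,0,-0.77],50],[[255,2,30],[0,0,-0.88],50]]}}

```text
clock: 0.77
tcp_pos: [0.4535, -0.439, 0.2004]
orientation: [-0.001, 0.805, 0.593, 0.0]
wrist_force: [-0.5, 1.1, 0.4]
finger_gap: 0.0499
grip_force: 0.0
```

```bash
cat >> h.py <<'E'
from workcell import telemetry
from scipy.spatial.transform import Rotation as R
TH=.1125; EX=np.array([np.cos(TH),np.sin(TH),0]);EY=np.array([-np.sin(TH),np.cos(TH),0]); O=.516*EX-.3035*EY
L=np.array([EX,EY,[0,0,1]])
def lane(p): return L@(np.asarray(p)-O)
def status(X=None,Y=None,Z=None):
    s=telemetry.get_state(); r=R.from_quat(s['orientation'],scalar_first=True).as_matrix()
    p=lane(s['tcp_pos']); print('t',round(s['clock'],2),'lane mm',(p*1e3).round(1),'F lane',(L@s['wrist_force']).round(2),'gap',round(s['finger_gap']*1e3,1),'joints',np.round(s['joint_pos'],2))
    want=np.array([EY,EX,[0,0,-1]]).T
    print('turn (tool)',R.from_matrix(r.T@want).as_rotvec().round(3))
    if X is not None: print('shift mm',(1e3*r.T@(L.T@(np.array([X,Y,Z])/1e3-p))).round(1))
E
python3 -c "
from h import *; status(-32,-162,160)"
```

```text
t 0.77 lane mm [-114.6 -183.6  200.4] F lane [-0.4   1.14  0.39] gap 49.9 joints [-0.9   0.43  0.15  1.29  0.    0.98]
turn (tool) [-0.001 -0.001 -0.415]
shift mm [53.  67.  40.4]
```

Emit:
{"op": "step_arm", "data": {"moves": [[[13,15,8],[0,0,-0.1],50],[[27,30,18],[0,0,-0.2],50],[[40,48,28],[0,0,-0.3],50],[[53,67,40],[0,0,-0.415],50],[[53,67,40],[0,0,-0.42],50],[[53,67,40],[0,0,-0.42],50]]}}

```text
clock: 1.27
tcp_pos: [0.5318, -0.409, 0.1594]
orientation: [-0.002, 0.666, 0.746, -0.0]
wrist_force: [-1.1, -0.7, -0.2]
finger_gap: 0.0499
grip_force: 0.0
```

```bash
python3 -c "
from h import *; status(-32,-162,100)
import cv2
for n in ['scene','wrist','top']: cv2.imwrite('pics/%s1.png'%n,imaging.read_camera(n)[:,:,::-1])
a=np.hstack([cv2.resize(cv2.imread('pics/top1.png')[170:275,200:420],(400,191)),cv2.resize(cv2.imread('pics/scene1.png')[100:300,180:430],(400,320))[:191]])
w=cv2.imread('pics/wrist1.png'); s=cv2.imread('pics/scene1.png')
c=np.hstack([cv2.resize(w,(400,300)),cv2.resize(s[130:310,190:430],(400,300))]); cv2.imwrite('pics/c1.png',c)
"
```

```text
t 1.27 lane mm [ -33.5 -162.6  159.4] F lane [-1.18 -0.6  -0.25] gap 49.9 joints [-0.78  0.53  0.2   1.24 -0.    0.68]
turn (tool) [-0.002 -0.002 -0.   ]
shift mm [ 0.5  1.6 59.4]
```

View pics/c1.png

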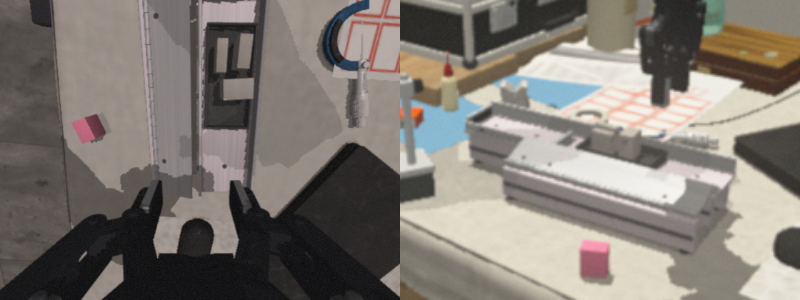

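The wrist view (left half) shows the tray ahead of the fingers, with its rear wall at about (225,125). The left finger is on the plate side and the right one on the lane side. Going lower for a close look.

Emit:
{"op": "step_arm", "data": {"moves": [[[0,1,20],[0,0,0],50],[[0,1,40],[0,0,0],50],[[0,1,60],[0,0,0],50],[[0,1,75],[0,0,0],50],[[0,1,75],[0,0,0],50]]}}

```text
clock: 1.83
tcp_pos: [0.53, -0.4096, 0.0834]
orientation: [-0.003, 0.668, 0.744, 0.0]
wrist_force: [0.2, 0.5, -1.3]
finger_gap: 0.05
grip_force: 0.0
```

```bash
python3 -c "
from h import *; status(-32,-162,60)
import cv2
p=imaging.camera_params('wrist')
w=imaging.read_camera('wrist')[:,:,::-1];s=imaging.read_camera('scene')[:,:,::-1]
cv2.imwrite('pics/w2.png',w);cv2.imwrite('pics/s2.png',s)
print(lane(p['pose'][:3,3]), p['camera_matrix'])
c=np.hstack([cv2.resize(w,(400,300)),cv2.resize(s[130:310,190:430],(400,300),interpolation=2)]); cv2.imwrite('pics/c2.png',c)
K=p['camera_matrix'];T=p['pose']
for x,y,z in [(-30,-137,64),(0,-137,64),(-39,-151,69),(-57,-151,85),(-7,-151,85),(-7,-151,52)]:
    q=T[:3,:3].T@(O+L.T@(np.array([x,y,z])/1e3)-T[:3,3]); u=K@[q[0],-q[1],-q[2]]; print((x,y,z),(u[:2]/u[2]).round(0))
"
```

```text
t 1.83 lane mm [ -35.3 -163.    83.4] F lane [ 0.27  0.52 -1.33] gap 50.0 joints [-0.78  0.57  0.08  1.08 -0.    0.68]
turn (tool) [-0.003 -0.004 -0.004]
shift mm [ 0.9  3.4 23.4]
[-0.03472684 -0.08702416  0.22560893] [[293.1914474    0.         273.84740052]
 [  0.         293.1914474  207.7571659 ]
 [  0.           0.           1.        ]]
(-30, -137, 64) [283. 206.]
(0, -137, 64) [335. 206.]
(-39, -151, 69) [267. 232.]
(-57, -151, 85) [232. 244.]
(-7, -151, 85) [328. 243.]
(-7, -151, 52) [319. 222.]
```

View pics/c2.png

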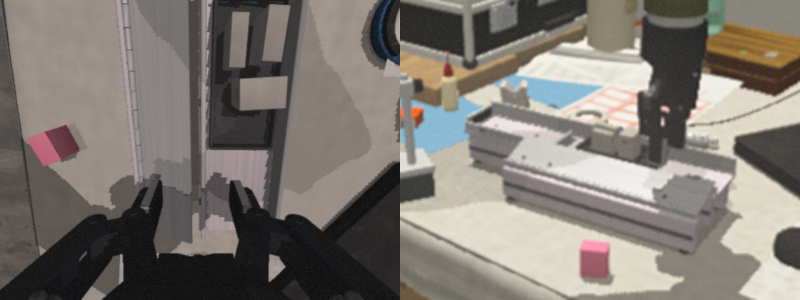

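The wrist view shows the lane finger tip at about (240,185), between the guide and the middle of the lane. The plate finger tip is over the plate at (150,185), and the tray's rear wall is at row 148, so there is clear space behind it. Descending.

Emit:
{"op": "step_arm", "data": {"moves": [[[1,3,6],[0,0,0],50],[[1,3,12],[0,0,0],50],[[1,3,18],[0,0,0],50],[[1,3,22],[0,0,0],50],[[1,3,22],[0,0,0],50],[[1,3,22],[0,0,0],50]]}}

```text
clock: 2.43
tcp_pos: [0.5353, -0.4087, 0.0639]
orientation: [-0.0, 0.667, 0.745, -0.0]
wrist_force: [-0.6, -0.4, 0.0]
finger_gap: 0.0497
grip_force: 0.0
```

```bash
python3 -c "
from h import *; status(-32,-162,50)"
```

```text
t 2.43 lane mm [ -30.  -162.7   63.9] F lane [-0.6  -0.33  0.01] gap 49.7 joints [-0.77  0.59  0.06  1.04 -0.    0.69]
turn (tool) [-0.001 -0.001 -0.001]
shift mm [ 0.7 -2.  13.9]
```

Emit:
{"op": "step_arm", "data": {"moves": [[[0,0,3],[0,0,0],50],[[0,0,6],[0,0,0],50],[[0,0,6],[0,0,0],50],[[0,0,6],[0,0,0],50]]}}

```text
clock: 2.77
tcp_pos: [0.536, -0.4093, 0.0591]
orientation: [0.001, 0.667, 0.745, -0.0]
wrist_force: [0.6, 0.3, 4.0]
finger_gap: 0.05
grip_force: 1.8
```

Emit:
{"op": "step_arm", "data": {"moves": [[[0,0,2],[0,0,0],50],[[0,0,4],[0,0,0],50],[[0,0,4],[0,0,0],50],[[0,0,4],[0,0,0],50]]}}

```text
clock: 3.1
tcp_pos: [0.5366, -0.4094, 0.0554]
orientation: [0.001, 0.667, 0.745, 0.0]
wrist_force: [2.1, 0.7, 4.0]
finger_gap: 0.0499
grip_force: 2.3
```

Emit:
{"op": "step_arm", "data": {"moves": [[[0,0,1],[0,0,0],50],[[0,0,2],[0,0,0],50],[[0,0,2],[0,0,0],50],[[0,0,2],[0,0,0],50]]}}

```text
clock: 3.43
tcp_pos: [0.5369, -0.4093, 0.0536]
orientation: [0.002, 0.667, 0.745, 0.001]
wrist_force: [2.5, 0.9, 6.1]
finger_gap: 0.05
grip_force: 2.5
```

Emit:
{"op": "step_arm", "data": {"moves": [[[0,0,1],[0,0,0],50],[[0,0,2],[0,0,0],50],[[0,0,2],[0,0,0],50],[[0,0,2],[0,0,0],50]]}}

```text
clock: 3.77
tcp_pos: [0.5372, -0.4093, 0.0517]
orientation: [0.002, 0.667, 0.745, 0.001]
wrist_force: [3.7, 1.9, 5.2]
finger_gap: 0.0502
grip_force: 2.7
```

Emit:
{"op": "step_arm", "data": {"moves": [[[0,0,1],[0,0,0],50],[[0,0,1.5],[0,0,0],50],[[0,0,1.5],[0,0,0],50],[[0,0,1.5],[0,0,0],50]]}}

```text
clock: 4.1
tcp_pos: [0.5374, -0.4093, 0.0504]
orientation: [0.002, 0.667, 0.745, 0.001]
wrist_force: [4.7, 1.9, 5.3]
finger_gap: 0.0503
grip_force: 2.9
```

```bash
python3 -c "
from h import *; status(-32,-162,50)
import cv2
w=imaging.read_camera('wrist')[:,:,::-1];s=imaging.read_camera('scene')[:,:,::-1]
c=np.hstack([cv2.resize(w,(400,300)),cv2.resize(s[170:290,230:390],(400,300),interpolation=2)]); cv2.imwrite('pics/c3.png',c)
"
```

```text
t 4.1 lane mm [ -27.9 -163.6   50.4] F lane [4.89 1.35 5.31] gap 50.3 joints [-0.77  0.6   0.04  1.01  0.    0.69]
turn (tool) [ 0.004  0.002 -0.001]
shift mm [ 1.5 -4.1  0.4]
```

View pics/c3.png

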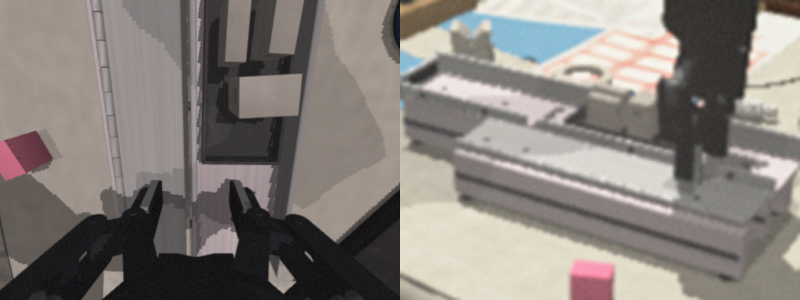

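Emit:
{"op": "step_arm", "data": {"moves": [[[0,0,1],[0,0,0],50],[[0,0,1.5],[0,0,0],50],[[0,0,1.5],[0,0,0],50],[[0,0,1.5],[0,0,0],50]]}}

```text
clock: 4.53
tcp_pos: [0.5375, -0.4093, 0.049]
orientation: [0.002, 0.666, 0.746, 0.001]
wrist_force: [4.4, 1.6, 7.1]
finger_gap: 0.0504
grip_force: 3.3
```

Emit:
{"op": "step_arm", "data": {"moves": [[[0,0,1],[0,0,0],50],[[0,0,1.5],[0,0,0],50],[[0,0,1.5],[0,0,0],50],[[0,0,1.5],[0,0,0],50]]}}

```text
clock: 4.87
tcp_pos: [0.5376, -0.4093, 0.0489]
orientation: [0.003, 0.666, 0.746, 0.001]
wrist_force: [2.3, 3.9, 13.1]
finger_gap: 0.0498
grip_force: 6.5
```

```bash
python3 -c "
from h import *; status(-32,-162,50)
import cv2
s=imaging.read_camera('scene')[:,:,::-1];t=imaging.read_camera('top')[:,:,::-1]
c=np.hstack([cv2.resize(t[185:245,255:335],(400,300),interpolation=2),cv2.resize(s[185:260,230:330],(400,300),interpolation=2)]); cv2.imwrite('pics/c4.png',c)
"
```

```text
t 4.87 lane mm [ -27.8 -163.6   48.9] F lane [ 2.72  3.61 13.06] gap 49.8 joints [-0.77  0.6   0.04  1.    0.    0.69]
turn (tool) [ 0.005  0.003 -0.001]
shift mm [ 1.6 -4.2 -1.2]
```

View pics/c4.png

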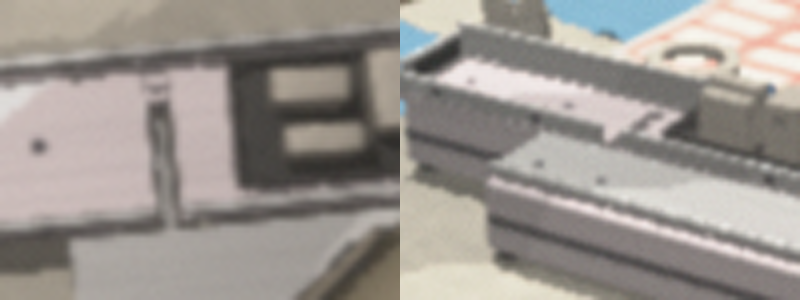

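At the stop the plate is level and the gate blade no longer stands above the deck in either view: only its slot shows at (160,150). The force has also gone stiff at 13 N. Starting the push slowly.

Emit:
{"op": "step_arm", "data": {"moves": [[[1,0,-0.3],[0,0,0],50],[[3,0,-0.3],[0,0,0],50],[[5,0,-0.3],[0,0,0],50],[[7,0,-0.3],[0,0,0],50],[[9,0,-0.3],[0,0,0],50],[[11,0,-0.3],[0,0,0],50],[[12.5,0,-0.3],[0,0,0],50],[[14,0,-0.3],[0,0,0],50]]}}

```text
clock: 5.63
tcp_pos: [0.5356, -0.3988, 0.049]
orientation: [0.004, 0.667, 0.745, -0.002]
wrist_force: [2.0, -5.7, 8.6]
finger_gap: 0.0501
grip_force: 4.2
```

Emit:
{"op": "step_arm", "data": {"moves": [[[1.5,0,0],[0,0,0],50],[[3,0,0],[0,0,0],50],[[4.5,0,0],[0,0,0],50],[[6,0,0],[0,0,0],50],[[7.5,0,0],[0,0,0],50],[[9,0,0],[0,0,0],50],[[10.5,0,0],[0,0,0],50],[[12,0,0],[0,0,0],50]]}}

```text
clock: 6.3
tcp_pos: [0.5344, -0.3877, 0.049]
orientation: [0.005, 0.667, 0.745, -0.002]
wrist_force: [1.1, -8.5, 7.7]
finger_gap: 0.0503
grip_force: 5.1
```

```bash
python3 -c "
from h import *; status(-31,-3,49)
import cv2
w=imaging.read_camera('wrist')[:,:,::-1];t=imaging.read_camera('top')[:,:,::-1]
c=np.hstack([cv2.resize(t[175:265,250:370],(400,300),interpolation=2),cv2.resize(w,(400,300))]); cv2.imwrite('pics/c5.png',c)
"
```

```text
t 6.3 lane mm [ -28.5 -141.7   49. ] F lane [ 0.18 -8.61  7.67] gap 50.3 joints [-0.75  0.57 -0.02  0.98 -0.    0.71]
turn (tool) [ 0.003  0.01  -0.003]
shift mm [138.7  -2.9  -1.3]
```

View pics/c5.png

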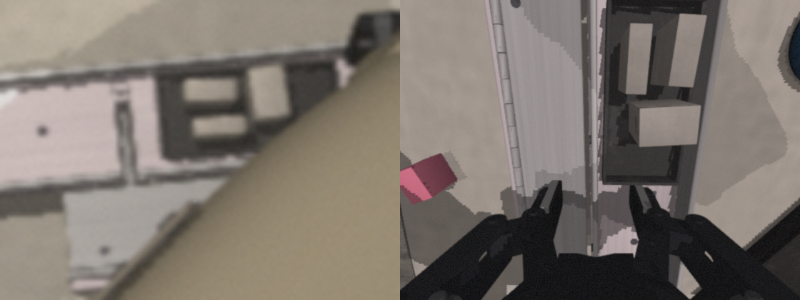

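The push finger has reached the tray's rear wall (wrist view, finger at (640,190), wall at row 182). The gate slot is clear and the blocks are upright. Continuing.

Emit:
{"op": "step_arm", "data": {"moves": [[[2,0,0],[0,0,0],50],[[4.5,0,0],[0,0,0],50],[[7,0,0],[0,0,0],50],[[10,0,0],[0,0,0],50],[[13,0,0],[0,0,0],50],[[16,0,0],[0,0,0],50],[[19,0,0],[0,0,0],50],[[22,0,0],[0,0,0],50]]}}

```text
clock: 7.07
tcp_pos: [0.532, -0.3658, 0.049]
orientation: [0.005, 0.667, 0.745, -0.002]
wrist_force: [0.8, -8.3, 7.5]
finger_gap: 0.05
grip_force: 5.2
```

Emit:
{"op": "step_arm", "data": {"moves": [[[3,0,0],[0,0,0],50],[[6,0,0],[0,0,0],50],[[9,0,0],[0,0,0],50],[[12,0,0],[0,0,0],50],[[15,0,0],[0,0,0],50],[[18,0,0],[0,0,0],50],[[21,0,0],[0,0,0],50],[[24,0,0],[0,0,0],50]]}}

```text
clock: 7.73
tcp_pos: [0.5295, -0.342, 0.049]
orientation: [0.005, 0.667, 0.745, -0.002]
wrist_force: [0.4, -8.1, 8.2]
finger_gap: 0.0498
grip_force: 5.4
```

```bash
python3 -c "
from h import *; status(-31,-3,49)"
```

```text
t 7.73 lane mm [-28.2 -95.8  49. ] F lane [-0.5  -8.14  8.22] gap 49.8 joints [-0.7   0.52 -0.11  0.94 -0.    0.76]
turn (tool) [ 0.004  0.01  -0.003]
shift mm [92.8 -3.1 -0.9]
```

Emit:
{"op": "step_arm", "data": {"moves": [[[3,0,0],[0,0,0],50],[[6,0,0],[0,0,0],50],[[9,0,0],[0,0,0],50],[[12,0,0],[0,0,0],50],[[15,0,0],[0,0,0],50],[[18,0,0],[0,0,0],50],[[21,0,0],[0,0,0],50],[[24,0,0],[0,0,0],50]]}}

```text
clock: 8.4
tcp_pos: [0.527, -0.3182, 0.049]
orientation: [0.005, 0.667, 0.745, -0.002]
wrist_force: [1.2, -9.3, 8.0]
finger_gap: 0.0495
grip_force: 5.6
```

Emit:
{"op": "step_arm", "data": {"moves": [[[3,0,0],[0,0,0],50],[[6,0,0],[0,0,0],50],[[9,0,0],[0,0,0],50],[[12,0,0],[0,0,0],50],[[15,0,0],[0,0,0],50],[[18,0,0],[0,0,0],50],[[21,0,0],[0,0,0],50],[[24,0,0],[0,0,0],50]]}}

```text
clock: 9.07
tcp_pos: [0.5245, -0.2943, 0.049]
orientation: [0.005, 0.667, 0.745, -0.002]
wrist_force: [1.7, -9.0, 9.1]
finger_gap: 0.0498
grip_force: 5.8
```

Emit:
{"op": "step_arm", "data": {"moves": [[[3,0,0],[0,0,0],50],[[6,0,0],[0,0,0],50],[[9,0,0],[0,0,0],50],[[12,0,0],[0,0,0],50],[[15,0,0],[0,0,0],50],[[18,0,0],[0,0,0],50],[[21,0,0],[0,0,0],50],[[24,0,0],[0,0,0],50]]}}

```text
clock: 9.73
tcp_pos: [0.522, -0.2705, 0.049]
orientation: [0.005, 0.667, 0.745, -0.002]
wrist_force: [0.6, -8.5, 9.1]
finger_gap: 0.05
grip_force: 5.9
```

```bash
python3 -c "
from h import *; status(-31,3,49)
import cv2
w=imaging.read_camera('wrist')[:,:,::-1];t=imaging.read_camera('top')[:,:,::-1]
c=np.hstack([cv2.resize(t[175:265,200:320],(400,300),interpolation=2),cv2.resize(w,(400,300))]); cv2.imwrite('pics/c6.png',c)
"
```

```text
t 9.73 lane mm [-27.7 -23.9  49. ] F lane [-0.4  -8.47  9.07] gap 50.0 joints [-0.61  0.45 -0.23  0.89 -0.    0.85]
turn (tool) [ 0.004  0.01  -0.003]
shift mm [26.8 -3.4 -0.3]
```

View pics/c6.png

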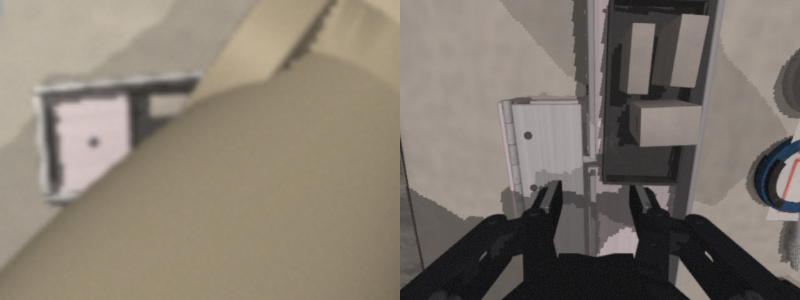

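The tray's front edge is at crop (132,130) in the top view. In the wrist view the blocks are upright and the rear wall is at about (635,184), against the finger.

```bash
python3 -c "
from h import *
print(lane(ray('top',200+132/3.333,175+110/3.333,.064)),lane(ray('top',200+52/3.333,175+110/3.333,.068)),lane(ray('wrist',329,258,.064)))"
```

```text
[0.01548997 0.09410047 0.064     ] [0.01927179 0.14117352 0.068     ] [-0.00119275 -0.0125443   0.064     ]
```

Emit:
{"op": "step_arm", "data": {"moves": [[[3,0,0],[0,0,0],50],[[6,0,0],[0,0,0],50],[[9,0,0],[0,0,0],50],[[11.5,0,0],[0,0,0],50],[[14,0,0],[0,0,0],50],[[16,0,0],[0,0,0],50],[[18,0,0],[0,0,0],50],[[20,0,0],[0,0,0],50]]}}

```text
clock: 10.5
tcp_pos: [0.5199, -0.2506, 0.049]
orientation: [0.005, 0.667, 0.745, -0.002]
wrist_force: [1.1, -8.6, 9.6]
finger_gap: 0.0498
grip_force: 6.0
```

Emit:
{"op": "step_arm", "data": {"moves": [[[2,0,0],[0,0,0],50],[[4,0,0],[0,0,0],50],[[6,0,0],[0,0,0],50],[[8,0,0],[0,0,0],50],[[9.5,0,0],[0,0,0],50],[[10.5,0,0],[0,0,0],50],[[11,0,0],[0,0,0],50],[[11,0,0],[0,0,0],50]]}}

```text
clock: 11.17
tcp_pos: [0.5187, -0.2395, 0.049]
orientation: [0.005, 0.667, 0.745, -0.002]
wrist_force: [0.7, -8.2, 8.5]
finger_gap: 0.0499
grip_force: 5.9
```

```bash
python3 -c "
from h import *; status(-31,3,49)
import cv2
w=imaging.read_camera('wrist')[:,:,::-1];t=imaging.read_camera('top')[:,:,::-1]
c=np.hstack([cv2.resize(t[175:265,200:320],(400,300),interpolation=2),cv2.resize(w,(400,300))]); cv2.imwrite('pics/c7.png',c)
"
```

```text
t 11.17 lane mm [-27.4   7.3  49. ] F lane [-0.19 -8.23  8.52] gap 49.9 joints [-0.57  0.42 -0.27  0.87 -0.    0.89]
turn (tool) [ 0.004  0.01  -0.003]
shift mm [-4.3 -3.6  0. ]
```

View pics/c7.png

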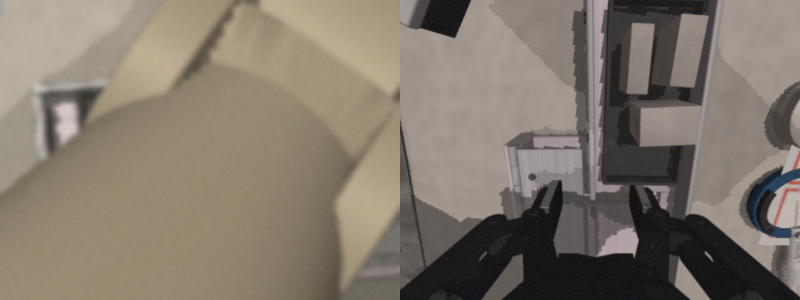

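The tray is past the gate, with its front edge about 17 mm from the stop and the blocks upright. Backing off along the plate, then lifting.

Emit:
{"op": "step_arm", "data": {"moves": [[[-2,0,0],[0,0,0],50],[[-4,0,0],[0,0,0],50],[[-7,0,0],[0,0,0],50],[[-11,0,0],[0,0,0],50],[[-15,0,0],[0,0,0],50],[[-19,0,0],[0,0,0],50],[[-23,0,0],[0,0,0],50],[[-26,0,0],[0,0,0],50]]}}

```text
clock: 11.93
tcp_pos: [0.5197, -0.2579, 0.0487]
orientation: [-0.001, 0.666, 0.746, 0.003]
wrist_force: [-1.3, 15.2, 22.8]
finger_gap: 0.0498
grip_force: 11.0
```

Emit:
{"op": "step_arm", "data": {"moves": [[[0,0,-2],[0,0,0],50],[[0,0,-4],[0,0,0],50],[[0,0,-6],[0,0,0],50],[[0,0,-8],[0,0,0],50],[[0,0,-10],[0,0,0],50],[[0,0,-13],[0,0,0],50],[[0,0,-16],[0,0,0],50],[[0,0,-20],[0,0,0],50]]}}

```text
clock: 12.6
tcp_pos: [0.5188, -0.2612, 0.0658]
orientation: [-0.0, 0.667, 0.745, -0.0]
wrist_force: [-0.2, 0.2, -0.1]
finger_gap: 0.0503
grip_force: 0.0
```

Emit:
{"op": "step_arm", "data": {"moves": [[[0,0,-10],[0,0,0],50],[[0,0,-25],[0,0,0],50],[[0,0,-45],[0,0,0],50],[[0,0,-65],[0,0,0],50],[[-30,0,-80],[0,0,0],50],[[-60,0,-90],[0,0,0],50],[[-90,0,-95],[0,0,0],50],[[-110,0,-95],[0,0,0],50]]}}

```text
clock: 13.27
tcp_pos: [0.5323, -0.3738, 0.164]
orientation: [0.003, 0.667, 0.745, -0.0]
wrist_force: [0.4, 0.4, -1.2]
finger_gap: 0.05
grip_force: 0.0
```

Emit:
{"op": "step_arm", "data": {"moves": [[[-30,0,0],[0,0,0],50],[[-60,0,0],[0,0,0],50],[[-80,0,0],[0,0,0],50],[[-100,0,0],[0,0,0],50],[[-100,0,0],[0,0,0],50],[[-100,0,0],[0,0,0],50]]}}

```text
clock: 13.77
tcp_pos: [0.5419, -0.4709, 0.1609]
orientation: [0.0, 0.667, 0.745, -0.0]
wrist_force: [0.0, -0.2, 0.8]
finger_gap: 0.0496
grip_force: 0.0
```

```bash
python3 -c "
from h import *; status()
import cv2
s=imaging.read_camera('scene')[:,:,::-1];t=imaging.read_camera('top')[:,:,::-1]
c=np.hstack([cv2.resize(t[175:265,200:320],(400,300),interpolation=2),cv2.resize(s[175:265,220:340],(400,300),interpolation=2)]); cv2.imwrite('pics/c8.png',c)
"
```

```text
t 13.77 lane mm [ -30.4 -225.3  160.9] F lane [ 0.02 -0.21  0.79] gap 49.6 joints [-0.83  0.63  0.36  1.31 -0.    0.63]
turn (tool) [ 0.     0.    -0.003]
```

View pics/c8.png

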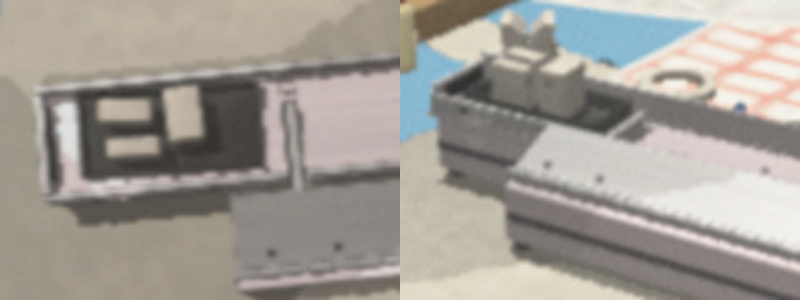

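The tray lies between the stop and the gate, rear edge at crop (265,125). The gate is up at (292,140), the blocks stand upright, and the arm is clear. Handing in.

```bash
python3 -c "
from workcell import env; print(env.hand_in())"
```

```text
the job is handed in; nothing more can be done
None
```

The job is handed in at about 13.8 s: the last pictures show the tray past the gate, the gate up behind it, all three blocks upright and the arm clear; the hand-in returned no verdict.

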